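# Shut the dust cabinet and peel a parts tray off the stack

## Robot

A 6-joint arm with a two-finger parallel gripper is mounted at the origin on the work surface. World frame = base frame: x ahead of the robot, y to its left, z up, the work surface at z = 0. Lengths are in m, angles in rad, forces in N, time in s.
With the tool pointing down it reaches from about 0.3 to 0.85 m from the base axis. Payload 4.2 kg.
Tool frame: the origin (TCP) lies at the very end of the fingers, on their centre line; the grasp point (between the pads) lies behind it (arm.grip_depth is the z of the grasp point in the tool frame, in m); z points along the fingers, y is the line along which they close (so a half turn about z gives the same grasp; the last joint's range is limited). The gripper opens to 91 mm and grips with 3 to 60 N. Pads are 32 mm wide; open, the fingers measure 118 mm over their backs; the gripper's body (76 mm by 178 mm) begins 60 mm behind the grasp point.
Start: joints at [1.213, 0.32, 1.565, -0, 1.257, -0.02], TCP at [0.191, 0.543, 0.214] pointing down, gripper open.
Joint ranges: [-3.11, 3.11], [-0.84, 2.01], [0.21, 2.61], [-1.34, 4.49], [0.05, 2.63], [-2.56, 2.56]. Speed limits (rad/s): [2.57, 2.57, 3.14, 3.14, 3.14, 3.14].

## Interface

Orientations are given as a rotation vector (axis times angle).
In Python, from rig import arm, fingers, inverse_kinematics, telemetry, viewer, workorder gives the robot as it stands. Calls block until the motion is done:
- arm.reach(position, orientation): joint-space move of the TCP to a pose.
- arm.move_linear(position, speed=0.15, attitude=None, f_stop=None): straight line of the TCP; attitude=None keeps the orientation; speed is the mean speed in m/s. With f_stop (N) it stops when the force on the tool has changed by that much, and returns True; else False.
- arm.move_joints(angles): joint-space move.
- fingers.grip(opening, force=None): opening from 0.0 (shut) to 1.0 (fully open); force is the grip in N (None keeps the last); returns when the fingers have stopped.
- arm.sleep(seconds).
- inverse_kinematics(position, orientation): joint angles nearest the present ones, or None.
- telemetry.get_obs(): the state.
- viewer.camera(name): name is "scene" or "side" or "wrist"; returns the picture (384x512x3 uint8, red, green, blue); there is no depth.
- viewer.camera_model(name): a dict with "fx", "fy", "cx", "cy" (pixels), "world_from_camera" (4x4, takes a point from camera to world coordinates). Camera axes: x right, y up, looking along -z (the intrinsics and any distortion apply to the point x, -y, -z); pixel columns grow to the right and rows downward; lengths in m; the calibration is good to about 2 mm. A picture is of the moment at which its call begins: read the wrist's pose just before it. camera_model takes no time and is no camera call; for the wrist camera it gives the pose at the moment of the call.
A pose or a line that the arm cannot do raises arm.PlanningError and nothing moves.
- workorder.close_job(): hands the job in; it is judged then, once.
The state is a dict: "clock": time; "joint_pos": joint angles; "joint_velocities": joint speeds; "effort": joint torques, N m; "tool_pos": TCP position; "orientation": TCP orientation; "force": force on the tool from outside, world axes, zero at the start; "moment": the same for the moment, N m; "opening": opening from 0.0 (shut) to 1.0 (fully open); "grasp_force": force on a finger pad.
Only numpy, scipy, OpenCV 4.12 (cv2) and the standard library are available. Lean on these libraries where they do the work, as an engineer would, in place of code of your own. Each camera call takes 0.05 s, during which the arm holds its last target. There are 200 camera calls.

## Task

Push the open door of the small dust cabinet shut until it seats on its catch, so that the space over the gridded cutting mat is clear. Then take the top parts tray by the upright ear at its corner and peel it off the sticky nested stack by lifting that corner first, while the opposite corner still rests on the stack, so that the trays below stay behind in their holder. Finish still holding the tray, level and open side up, over the middle of the cutting mat with its underside at least 15 cm above the bench, without having disturbed the mug, the jar or the flask.

Things in the scene. Friction and masses are not known exactly. Their poses are not given: they have to be found in the camera images.
- tray: Top tray, white formed plastic, loose, about 95 g. Rim 160 (x) x 120 (y) mm, rim top 30 mm above its underside. Stepped: below its shoulder (20 mm up) it is 136 x 96 mm and nests in the tray below with 5 mm play. Stands on four 12 mm feet. Origin: centre of its footprint at the underside of the feet; z up. The upright ear is at its -x -y corner.
- tray_ear (a point): Centre of the top of the tray's ear, at (-68, -48, 54) mm in the tray frame. The ear is an upright plate 12 mm thick, 30 mm long, standing 24 mm above the rim; its flat faces look out and in along the tray's (-1,-1)/(1,1) direction. To be pinched from above, one finger inside the tray, one outside. Axes as the tray.
- tray_far_corner (a point): Corner of the tray's rim diagonally across from the ear, at (80, 60, 30) mm in the tray frame.
- tray_stuck (a point): Where the tray sticks to the one below, under its floor at (26, 17, 0) mm in the tray frame, hidden: about 6.5 N straight pull until this spot has risen 6 mm. A level pull tips the trays below before it lets go; tilted up by the ear about the foot across from it it takes about 2.5 N at the ear and is free at about 0.16 rad.
- tray_pivot (a point): Outer lower corner of the foot diagonally across from the ear, at (61, 41, 0) mm in the tray frame: the tray tilts about this point when its ear is lifted. Axes as the tray.
- stack: The four identical trays under the top one, jammed together as one loose piece of 0.48 kg, 88 mm high to its rim. Axes as the tray; origin at the centre of its underside; the top tray's origin is 58 mm above it. It stands in a fixed plywood holder (161 x 121 mm, floor 6 mm thick, lips 22 mm high, 2.5 mm play).
- door (a joint): Angle of the cabinet door in rad: 0 shut and seated, grows as it opens (starts 0.65 to 1.25). The door is light (0.35 kg). A sprung roller catch resists with about 3 to 5 N at the free edge from about 0.08 to 0.035 rad, then pulls the door in and holds it at 0. The outer face is then flush in front of the cabinet.
- door_hinge (a point): On the door's upright hinge axis, at bench height. Axes turn with the door: x is normal to it, into the cabinet when shut; the panel runs along -y, 210 mm wide, 3 to 192 mm high, outer face at x = -15 mm. The hinge is at the cabinet's side nearer the robot. A round knob stands 26 mm off the outer face 185 mm from the hinge, 60 mm high.
- door_push (a point): A point on the door's outer face, 160 mm from the hinge and 165 mm high; axes as door_hinge.
- cabinet_front (a point): Lower middle of the fixed wooden cabinet's open front. x points into the cabinet (150 mm deep), y along the front towards the hinge (210 mm wide); it is 195 mm high. The front faces the mat, roughly to -y of the world.
- mat_center (a point): Centre of the top of the blue cutting mat, 200 x 150 x 3 mm, fixed to the bench in front of the cabinet; the open door stands over it.
- mug: Terracotta-coloured mug, 80 mm wide, 92 mm high, bystander; origin at the centre of its underside.
- jar: Paint jar, 44 mm wide, 62 mm high, bystander; origin at the centre of its underside.
- flask: Steel flask, 70 mm wide, 200 mm high, bystander; origin at the centre of its underside.
Not all that is in view belongs to the job. What is shaped like the tray but purple, red or yellow is not meant.

How it is judged:
On the way, in this order (a step that is already met when the one before it is completed fails the run):
1. the cabinet door is shut and seated on its catch (value of joint door below 0.025 rad), for 0.3 s.
2. the ear corner of the top tray is lifted while the opposite corner still rests on the stack (z of tray_ear in the frame of stack above 0.126 m and z of tray_far_corner in the frame of stack below 0.096 m and angle between stack's own z axis and vertical below 0.05 rad), for 0.05 s.
At the end, for the whole second after the job is handed in: Door shut on its catch (below 0.025 rad). The gripper still holds the tray, at rest, open side up, level within 10 degrees, underside over 150 mm above the bench, centre within 60 mm of the mat centre in plan, not touching the cabinet. The trays below stand in the holder, moved under 12 mm (value of joint door below 0.025 rad and height (world z) of tray above 0.15 m and angle between tray's own z axis and vertical below 0.18 rad and horizontal distance between tray and mat_center below 0.06 m and linear speed of tray below 0.03 m/s and contact force between tray and the fingers above 2 N and contact force between tray and cabinet below 0.2 N and height (world z) of stack below 0.012 m and angle between stack's own z axis and vertical below 0.05 rad and distance of stack from where it was at the start of the episode below 0.012 m); the arm keeps its last pose, push and grip.
It fails at once if the trays below are lifted or tipped out of their holder (height (world z) of stack above 0.022 m or angle between stack's own z axis and vertical above 0.15 rad).
It fails at once if the mug, jar or flask is disturbed (distance of any of mug, jar, flask from where it was at the start of the episode above 0.03 m or angle between any of mug, jar, flask's own z axis and vertical above 0.4 rad).
It also fails if it takes over 54 s, if anything falls off the work surface, if the arm or the gripper's body presses on something with over 40 N, if the wrist force passes 120 N, or if a joint passes its speed limit or range.

## Working session

There is one attempt and no reset: what is moved stays moved. The work goes in short steps, each a Python script; the robot and the scene stay as the last script left them, time stands still between calls to the robot, and variables do not carry over. Pictures are saved under pics/ and viewed, at most 10 in all, crops included, and the job is handed in when it is done.

```bash
ls; mkdir -p pics
python3 - <<'E'
from rig import arm, viewer, telemetry
import cv2, numpy as np
a=viewer.camera("scene");b=viewer.camera("side")
cv2.imwrite("pics/s0.png",a[:,:,::-1]);cv2.imwrite("pics/d0.png",b[:,:,::-1])
for n in("scene","side","wrist"):
    m=viewer.camera_model(n);print(n,{k:(np.round(v,3).tolist()) if not isinstance(v,str) else v for k,v in m.items()})
print(arm.grip_depth, telemetry.get_obs())
E
```

```text
pics
scene {'fx': 492.017, 'fy': 492.017, 'cx': 259.753, 'cy': 189.315, 'world_from_camera': [[0.378, -0.722, 0.579, 1.242], [0.926, 0.297, -0.234, -0.374], [-0.003, 0.625, 0.781, 1.101], [0.0, 0.0, 0.0, 1.0]]}
side {'fx': 372.098, 'fy': 372.098, 'cx': 255.824, 'cy': 192.341, 'world_from_camera': [[0.98, 0.147, -0.136, 0.358], [-0.2, 0.686, -0.7, -0.856], [-0.01, 0.713, 0.701, 0.927], [0.0, 0.0, 0.0, 1.0]]}
wrist {'fx': 298.584, 'fy': 298.584, 'cx': 256.591, 'cy': 192.897, 'world_from_camera': [[0.332, -0.912, -0.241, 0.122], [0.943, 0.32, 0.088, 0.565], [-0.003, -0.257, 0.966, 0.383], [0.0, 0.0, 0.0, 1.0]]}
-0.0188 {'clock': 0.1, 'joint_pos': array([ 1.21300127e+00,  3.20247838e-01,  1.56554566e+00,  3.18022591e-05,
        1.25738399e+00, -1.99693472e-02]), 'joint_velocities': array([ 1.21150239e-03,  3.05381485e-05, -5.51080714e-03,  1.09393531e-03,
        1.65179938e-03,  1.62924737e-03]), 'effort': array([-2.64995615e-04, -4.13329518e+01, -2.32513404e+01,  7.28662871e-02,
        4.22063016e-02, -5.17885792e-05]), 'tool_pos': array([0.19039429, 0.54209513, 0.21319735]), 'orientation': array([-5.28095620e-01, -3.09655571e+00,  2.43600032e-03]), 'force': array([-0.99427114,  0.47740769, -0.26143945]), 'moment': array([0.00196088, 0.05781202, 0.02278093]), 'grasp_force': 0.0, 'opening': 0.9990765632020592}
```

View pics/s0.png

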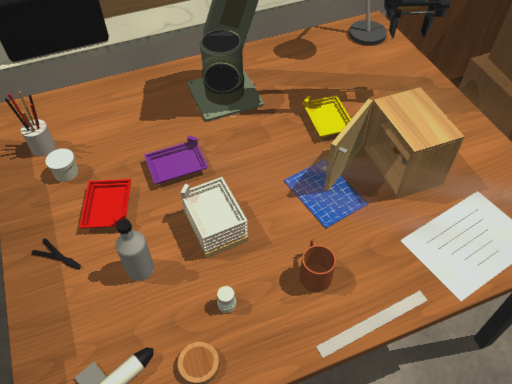

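View pics/d0.png

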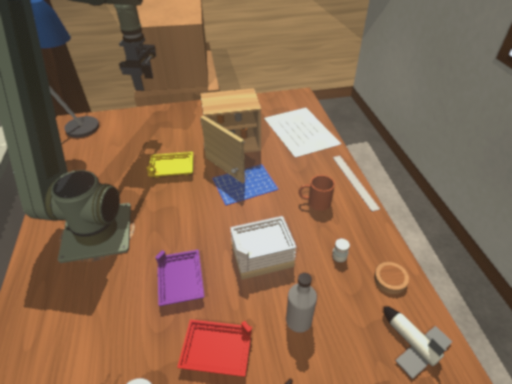

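The scene view shows the white stack near (215,212), the mat near (325,192), the cabinet with its open door near (395,140), mug (317,268), jar (226,298) and flask (133,252). The side view shows the stack at (263,245), mat (246,183) and door (222,145). I'll crop these in for corners.

Run:
```python
import cv2, numpy as np
s=cv2.imread("pics/s0.png");d=cv2.imread("pics/d0.png")
def crop(im,x,y,w,h,k):return cv2.resize(im[y:y+h,x:x+w],None,fx=k,fy=k,interpolation=cv2.INTER_CUBIC)
a=crop(s,170,165,90,90,4.4);b=crop(d,220,200,90,90,4.4)
cv2.imwrite("pics/c1.png",np.hstack([a,b]))
a=crop(s,280,80,190,150,2.1);b=crop(d,190,80,100,130,2.423)
h=min(len(a),len(b));cv2.imwrite("pics/c2.png",np.hstack([a[:h],b[:h]])); print(a.shape,b.shape)
```

```text
(315, 399, 3) (315, 242, 3)
```

View pics/c1.png

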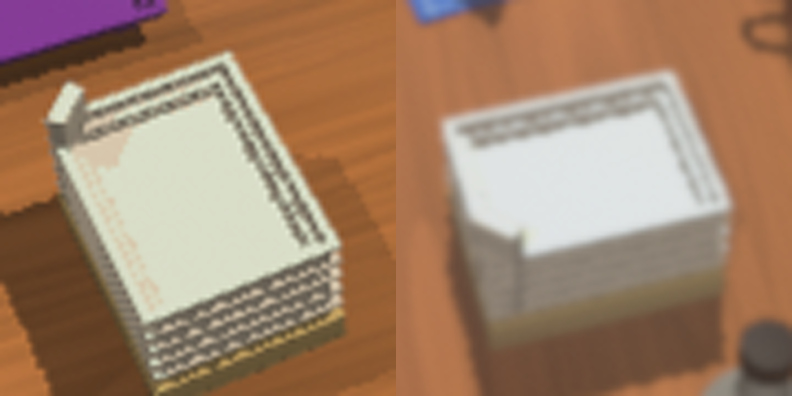

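View pics/c2.png

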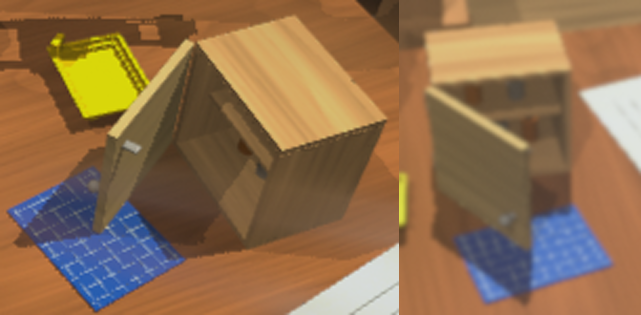

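c1 shows the rim corners: scene (222.3,177.5), (246.6,220.2), (203.4,238.9) and the ear at about (185,190), at the image-left robot-side corner. Side: (230.7,228), (282.7,215.9), (296.4,247.3), with the ear near (334,248). c2 shows the cabinet top corners at scene (373,100), (421,88), (463,138), (412,153), and the door's free edge top at (331,147).

```bash
cat > h.py <<'E'
import numpy as np, cv2, json
from rig import arm, fingers, inverse_kinematics, telemetry, viewer, workorder
from scipy.spatial.transform import Rotation as R
def ray(cam,p):
    m=viewer.camera_model(cam);T=np.array(m["world_from_camera"])
    d=T[:3,:3]@np.array([(p[0]-m["cx"])/m["fx"],-(p[1]-m["cy"])/m["fy"],-1]);return T[:3,3],d
def onz(cam,p,z):
    o,d=ray(cam,p);return o+d*(z-o[2])/d[2]
def tri(p,q):
    o1,d1=ray("scene",p);o2,d2=ray("side",q)
    s=np.linalg.lstsq(np.c_[d1,-d2],o2-o1,rcond=None)[0];a=o1+s[0]*d1;b=o2+s[1]*d2;return (a+b)/2,np.linalg.norm(a-b)
def down(yd): # tool z down, tool y along plan angle yd
    y=np.array([np.cos(yd),np.sin(yd),0]);z=np.array([0,0,-1.]);return R.from_matrix(np.c_[np.cross(y,z),y,z]).as_rotvec()
E
python3 - <<'E'
from h import *
np.set_printoptions(precision=4,suppress=True)
L=np.linalg.norm
print("tray scene");S=[onz("scene",p,.094) for p in[(222.3,177.5),(246.6,220.2),(203.4,238.9),(183.6,199.1)]]
print(np.array(S),[L(S[i]-S[(i+1)%4]) for i in range(4)])
print("tray side");D=[onz("side",p,.094) for p in[(230.7,228),(282.7,215.9),(296.4,247.3)]]
print(np.array(D),[L(D[i]-D[i+1]) for i in range(2)])
def c(x,y): return (170+x/4.4,165+y/4.4)
def e(x,y): return (220+(x-396)/4.4,200+y/4.4)
print("ear top",onz("scene",c(66,103),.118))
print("cab scene");C=[onz("scene",p,.195) for p in[(373.3,100),(421.4,87.6),(463.3,137.6),(411.9,152.9)]]
print(np.array(C),[L(C[i]-C[(i+1)%4]) for i in range(4)])
g=lambda x,y:(190+(x-399)/2.423,80+y/2.423)
F=[onz("side",g(*p),.195) for p in[(427,80),(570,70)]];print("cab side front",np.array(F),L(F[0]-F[1]))
print("door free top scene",onz("scene",(331,146.7),.192),"side",onz("side",g(528,148),.192),tri((331,146.7),g(528,148)))
for cam,f in(("scene","s0"),("side","d0")):
    im=cv2.imread(f"pics/{f}.png");h=cv2.cvtColor(im,cv2.COLOR_BGR2HSV)
    m=cv2.inRange(h,(100,120,60),(118,255,255));n,l,st,ce=cv2.connectedComponentsWithStats(m)
    i=[k for k in range(1,n) if st[k,4]>200]
    for k in i:
        q=cv2.boxPoints(cv2.minAreaRect(np.argwhere(l==k)[:,::-1].astype(np.float32)))
        P=np.argwhere(l==k)[:,::-1];W=np.array([onz(cam,p,.003)[:2] for p in P],np.float32)
        print(cam,st[k],"rect world",cv2.minAreaRect(W))
def base(cam,p): return onz(cam,p,0)
print("mug top",onz("scene",(317,256),.092),"jar",onz("scene",(226,292),.062),"flask",onz("scene",(124,227),.2),onz("side",(305,280),.2))
E
```

```text
tray scene
[[ 0.4197 -0.1498  0.094 ]
 [ 0.574  -0.1401  0.094 ]
 [ 0.5858 -0.2571  0.094 ]
 [ 0.4504 -0.2665  0.094 ]] [np.float64(0.15467348576198633), np.float64(0.11757415110610361), np.float64(0.1357337245022182), np.float64(0.12066684046749727)]
tray side
[[ 0.4181 -0.1537  0.094 ]
 [ 0.5779 -0.1395  0.094 ]
 [ 0.5858 -0.2605  0.094 ]] [np.float64(0.16045708752589435), np.float64(0.12126025336803356)]
ear top [ 0.4374 -0.2557  0.118 ]
cab scene
[[0.3972 0.3056 0.195 ]
 [0.4033 0.4576 0.195 ]
 [0.6113 0.4452 0.195 ]
 [0.6067 0.2935 0.195 ]] [np.float64(0.1521446878546478), np.float64(0.20842529842915838), np.float64(0.15177767297975164), np.float64(0.2098486352456529)]
cab side front [[0.3903 0.3146 0.195 ]
 [0.6031 0.2956 0.195 ]] 0.2136460128059303
door free top scene [0.5083 0.1179 0.192 ] side [0.5079 0.1218 0.192 ] (array([0.508 , 0.1184, 0.1932]), np.float64(0.0024745235903973354))
scene [ 298  176   69   52 1344] rect world ((0.5406055450439453, 0.12888279557228088), (0.1269667148590088, 0.14802156388759613), 10.211856842041016)
side [ 31   0  25  47 700] rect world ((-0.5383563041687012, 2.0203614234924316), (0.11533410847187042, 0.966194212436676), 15.553481101989746)
side [244 166  32  31 505] rect world ((0.5419228076934814, 0.12695790827274323), (0.11548403650522232, 0.13413508236408234), 10.679046630859375)
mug top [ 0.7324 -0.0229  0.092 ] jar [ 0.7238 -0.2504  0.062 ] flask [ 0.5585 -0.4222  0.2   ] [ 0.5506 -0.428   0.2   ]
```

```bash
cat >> h.py <<'E'
Y0=-.06; H=np.array([.395,.308])
def pushpose(th,off=.031,z=.15):
    d=np.array([np.cos(Y0-th),np.sin(Y0-th)]);n=np.array([d[1],-d[0]])
    return np.r_[H+.16*d+n*off,z],down(Y0-th)
E
python3 - <<'E'
from h import *
np.set_printoptions(precision=3,suppress=True)
M=[onz("scene",p,.003)[:2] for p in[(284.8,180),(324.3,159.5),(367,204.8),(326.2,227.6)]];print("mat",np.array(M),np.mean(M,0),[np.linalg.norm(M[i]-M[i-1]) for i in range(4)])
fingers.grip(0.0,40)
p=telemetry.get_obs()["tool_pos"];arm.move_linear(p+[0,0,.09],speed=.2)
q,o=pushpose(1.1,.075,.30);print(inverse_kinematics(q,o))
arm.reach(q,o)
q,o=pushpose(1.1,.075,.15);arm.move_linear(q,speed=.2)
for th in [1.0,.9,.75,.6,.45,.3,.2,.12]:
    q,o=pushpose(th);r=arm.move_linear(q,speed=.08,attitude=o,f_stop=15)
    s=telemetry.get_obs();print(th,r,s["clock"],s["force"],s["tool_pos"]-q)
    if r: break
cv2.imwrite("pics/s1.png",viewer.camera("scene")[:,:,::-1])
E
```

```text
mat [[0.423 0.035]
 [0.395 0.177]
 [0.592 0.21 ]
 [0.618 0.07 ]] [0.507 0.123] [np.float64(0.1974957056879355), np.float64(0.14491807673009158), np.float64(0.19981551474750692), np.float64(0.14218983759166473)]
[ 0.297  0.008  1.735 -0.     1.398  1.457]
1.0 False 5.5417 [ 0.806  0.901 -0.787] [-0. -0. -0.]
0.9 False 5.8917 [-0.768  0.772  0.297] [-0.001 -0.    -0.   ]
0.75 False 6.35 [-0.511  0.18   0.353] [-0.001 -0.    -0.   ]
0.6 False 6.8083 [-0.777 -0.282 -0.193] [-0.001 -0.    -0.   ]
0.45 False 7.2667 [-0.762 -0.012 -0.029] [-0.001 -0.    -0.   ]
0.3 False 7.725 [-0.224 -0.007 -0.161] [-0.001 -0.    -0.   ]
0.2 False 8.075 [ 0.199 -0.187  0.128] [-0. -0. -0.]
0.12 False 8.3917 [-0.648 -0.893  0.468] [-0. -0. -0.]
```

View pics/s1.png

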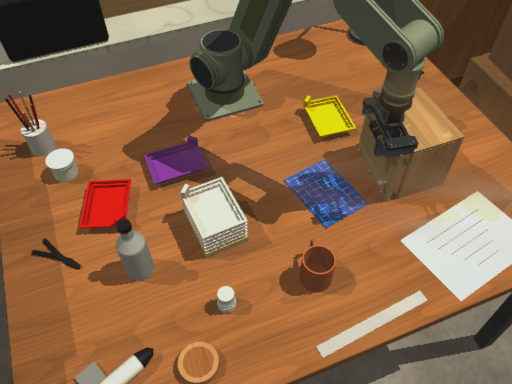

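The door has swung nearly shut and the mat is now clear in view at (325,192). Next I press it through the catch and check.

Run:
```python
from h import *
np.set_printoptions(precision=3,suppress=True)
for th,f in[(.06,15),(.0,15),(-.07,14)]:
    q,o=pushpose(th);r=arm.move_linear(q,speed=.05,attitude=down(Y0),f_stop=f)
    s=telemetry.get_obs();print(th,r,s["clock"],s["force"],s["tool_pos"]-q)
    if r: break
arm.sleep(.3)
p=s["tool_pos"];n=np.array([np.sin(Y0),-np.cos(Y0),0])
print(n,p); arm.move_linear(p+n*.10,speed=.2)
im=viewer.camera("scene")[:,:,::-1].copy();im2=viewer.camera("side")[:,:,::-1].copy()
h=cv2.cvtColor(im,cv2.COLOR_BGR2HSV)
m=cv2.inRange(h,(100,120,60),(118,255,255));m[:, :280]=0
W=np.array([onz("scene",p,.003)[:2] for p in np.argwhere(m)[:,::-1]],np.float32);print(cv2.minAreaRect(W))
a=cv2.resize(im[70:220,340:480],None,fx=2.8,fy=2.8);b=cv2.resize(im2[80:210,180:300],None,fx=3.23,fy=3.23)
cv2.imwrite("pics/c3.png",np.hstack([a[:419],b[:419]]))
```

```text
0.06 False 8.7833 [-0.579  0.304  0.32 ] [-0. -0. -0.]
0.0 False 9.125 [-0.105 -0.422  0.098] [0. 0. 0.]
-0.07 True 9.3333 [-0.159 -2.322  2.005] [-0.002 -0.01  -0.   ]
[-0.06  -0.998  0.   ] [0.553 0.269 0.15 ]
((0.5053310990333557, 0.12288351356983185), (0.19846266508102417, 0.14788977801799774), 10.237089157104492)
```

View pics/c3.png

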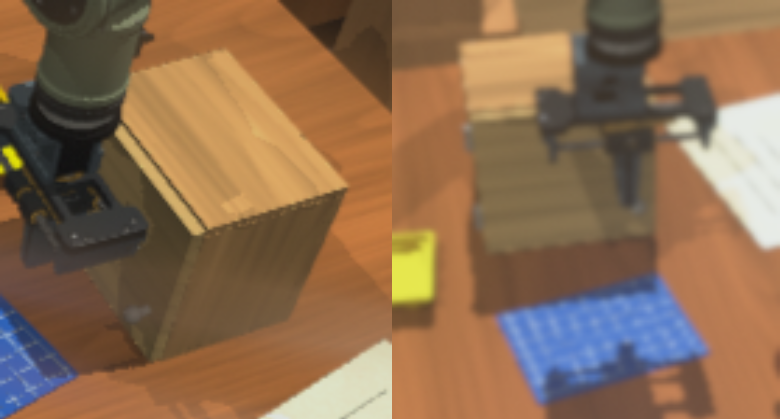

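The door lies parallel along the front with an even seam, so it looks seated. I'll do a second slow push at two spots along the panel to confirm the angle.

Run:
```python
from h import *
np.set_printoptions(precision=4,suppress=True)
d=np.array([np.cos(Y0),np.sin(Y0),0]);n=np.array([np.sin(Y0),-np.cos(Y0),0]);c=np.array([.5535,.2688,.15])
for k in (0,-.1):
    arm.move_linear(c+d*k+n*.012,speed=.15)
    r=arm.move_linear(c+d*k-n*.012,speed=.02,f_stop=16)
    s=telemetry.get_obs();print(r,s["clock"],s["force"],"gap along n",(s["tool_pos"]-c)@n)
    arm.move_linear(c+d*k+n*.04,speed=.15)
```

```text
True 11.9333 [-0.7142 -0.9906  1.2544] gap along n 9.075963750958954e-05
True 13.8833 [-0.0225 -1.3313  1.7719] gap along n 0.0041242435717404186
```

Both contacts are against a hard stop and repeat to 0.1 mm, so the door is seated. Now to hover over the ear and check with the wrist camera.

```bash
cat >> h.py <<'E'
YT=.078; TC=np.array([.5024,-.2053]); RT=R.from_euler("z",YT)
EAR=np.r_[TC,.064]+RT.apply([-.068,-.048,.054]); YG=np.pi/4+YT
E
python3 - <<'E'
from h import *
np.set_printoptions(precision=4,suppress=True)
p=telemetry.get_obs()["tool_pos"];arm.move_linear(p+[0,-.03,.1],speed=.25)
fingers.grip(.6,40)
arm.reach(EAR+[0,0,.075],down(YG)); print(EAR,telemetry.get_obs()["joint_pos"],telemetry.get_obs()["clock"])
m=viewer.camera_model("wrist");T=np.array(m["world_from_camera"])
im=viewer.camera("wrist")[:,:,::-1].copy()
np.save("T.npy",T)
for P in [EAR]+[EAR+RT.apply(np.array(v)/1e3) for v in[(-14.8,6.4,0),(6.4,-14.8,0),(-6.4,14.8,0),(14.8,-6.4,0),(-12,-12,-24),(148,-12,-24),(148,108,-24),(-12,108,-24)]]:
    c=T[:3,:3].T@(P-T[:3,3]);uv=(m["cx"]+m["fx"]*c[0]/-c[2],m["cy"]-m["fy"]*c[1]/-c[2]);print(np.round(uv,1))
    cv2.circle(im,(int(round(uv[0])),int(round(uv[1]))),1,(0,0,255),-1)
cv2.imwrite("pics/w1.png",cv2.resize(im,None,fx=1.5,fy=1.5))
E
```

```text
[ 0.4383 -0.2585  0.118 ] [-0.5545  0.2309  1.7453  0.0004  1.1652 -1.4183] 17.4833
[257.2 200. ]
[250.2 182.9]
[250.4 216.6]
[264.3 182.9]
[264.  216.6]
[239.  192.8]
[350.4 298.9]
[446.3 221.4]
[336.2  97.5]
```

View pics/w1.png

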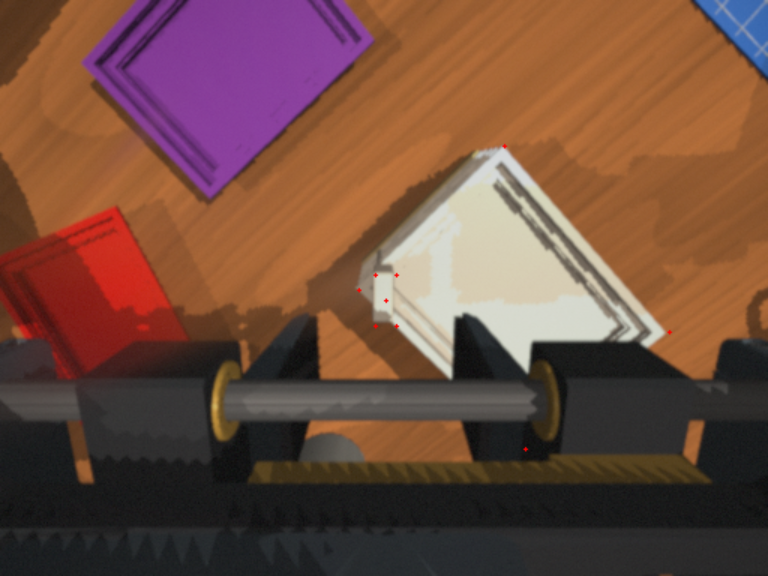

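The wrist view shows the ear top at about (385,295), within 1–3 mm of the projected prediction, between the fingers. I'll descend and grip.

Run:
```python
from h import *
np.set_printoptions(precision=4,suppress=True)
r=arm.move_linear([EAR[0],EAR[1],.105],speed=.1,f_stop=8)
r2=arm.move_linear([EAR[0],EAR[1],.098],speed=.03,f_stop=4) if not r else None
s=telemetry.get_obs();print(r,r2,s["tool_pos"],s["force"],s["clock"])
if r: raise SystemExit
fingers.grip(0.0,40);s=telemetry.get_obs();print(s["opening"]*91,s["grasp_force"],s["force"],s["moment"])
im=viewer.camera("scene")[:,:,::-1];b=viewer.camera("side")[:,:,::-1]
cv2.imwrite("pics/g1.png",np.hstack([cv2.resize(im[140:270,150:280],(390,390)),cv2.resize(b[180:310,200:330],(390,390))]))
```

```text
False False [ 0.4383 -0.2584  0.0979] [ 0.3841 -0.2014  0.4457] 18.95
11.598811238212472 39.99512851238251 [-1.1004 -2.0264  0.0115] [-0.3468  0.1573 -0.0704]
```

View pics/g1.png

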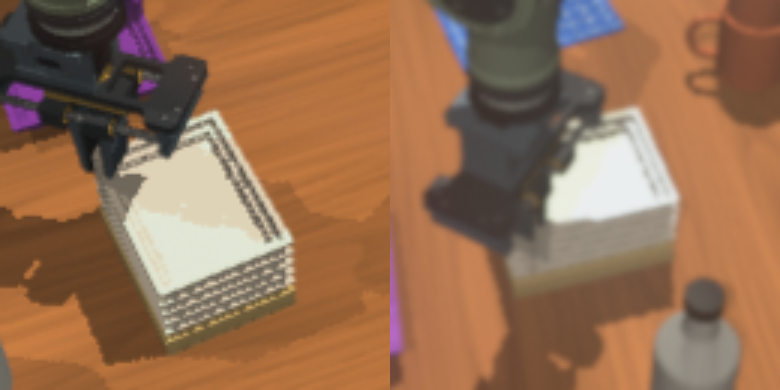

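The fingers hold the ear at 11.6 mm opening (nominal 12) with the tray still nested. Now I peel by rotating about the far foot.

Run:
```python
from h import *
np.set_printoptions(precision=3,suppress=True)
s=telemetry.get_obs();p0=s["tool_pos"];R0=R.from_rotvec(s["orientation"])
PV=np.r_[TC,.064]+RT.apply([.061,.041,0]);e=p0-PV;e[2]=0;e/=np.linalg.norm(e);a=np.cross(e,[0,0,1])
np.save("peel.npy",np.r_[p0,R0.as_rotvec(),a])
f0=s["force"]
for th in np.arange(.03,.22,.03):
    Q=R.from_rotvec(a*th)
    r=arm.move_linear(PV+Q.apply(p0-PV)+[0,0,.003*th/.2],speed=.03,attitude=(Q*R0).as_rotvec(),f_stop=12)
    s=telemetry.get_obs();print(round(th,3),r,s["clock"],s["force"]-f0,s["tool_pos"]-p0,s["grasp_force"])
    if r: break
im=viewer.camera("scene")[:,:,::-1];b=viewer.camera("side")[:,:,::-1]
cv2.imwrite("pics/g2.png",np.hstack([cv2.resize(im[140:270,150:280],(390,390)),cv2.resize(b[180:310,200:330],(390,390))]))
```

```text
0.03 False 20.1 [ 0.651 -0.351 -3.125] [0.001 0.001 0.005] 39.99839901924133
0.06 False 20.425 [ 1.285  0.381 -3.23 ] [0.002 0.002 0.01 ] 40.01176357269287
0.09 False 20.75 [ 2.29   1.642 -4.427] [0.003 0.003 0.015] 40.02578794956207
0.12 False 21.075 [ 0.739  1.217 -2.141] [0.004 0.003 0.02 ] 39.99727427959442
0.15 False 21.4 [ 0.356  1.737 -1.191] [0.006 0.004 0.026] 39.99700427055359
0.18 False 21.725 [ 0.777  0.926 -2.052] [0.007 0.006 0.03 ] 39.996952414512634
0.21 False 22.05 [ 1.523  1.587 -0.914] [0.008 0.007 0.035] 39.996909499168396
```

View pics/g2.png

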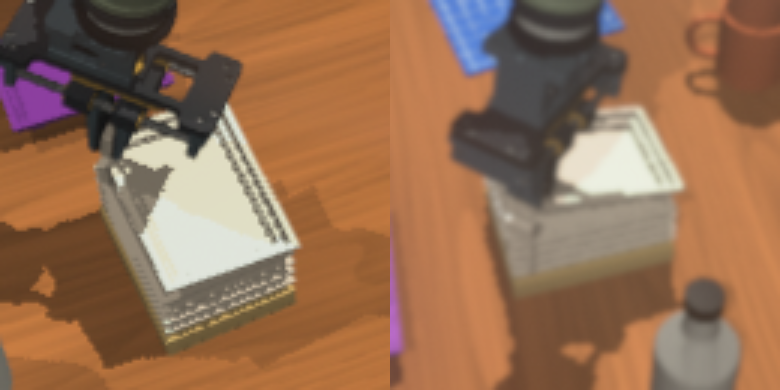

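The ear corner is up about 35 mm, the far corner still rests on the stack, and the stack stays upright in its holder; the pull has dropped to about 1 N. Lift, level, and carry.

Run:
```python
from h import *
np.set_printoptions(precision=3,suppress=True)
v=np.load("peel.npy");p0,r0=v[:3],v[3:6]
p=telemetry.get_obs()["tool_pos"];f0=telemetry.get_obs()["force"]
r=arm.move_linear(p+[-.003,-.002,.03],speed=.03,f_stop=8);s=telemetry.get_obs();print(r,s["force"]-f0,s["tool_pos"])
if r: raise SystemExit
r=arm.move_linear(p+[-.003,-.002,.12],speed=.08,f_stop=8);s=telemetry.get_obs();print(r,s["force"]-f0,s["tool_pos"])
q=np.r_[p0[:2],.245];arm.move_linear(q,speed=.06,attitude=r0)
MC=np.array([.5055,.123]);t=np.r_[q[:2]+MC-TC,.245]
arm.move_linear(t,speed=.1)
arm.sleep(.5);s=telemetry.get_obs();print(s["clock"],s["tool_pos"],s["force"],s["grasp_force"],s["opening"]*91)
im=viewer.camera("scene")[:,:,::-1];b=viewer.camera("side")[:,:,::-1]
cv2.imwrite("pics/e.png",np.hstack([cv2.resize(im[60:320,110:470],(400,289)),cv2.resize(b[80:340,150:360],(233,289))]))
```

```text
False [-0.961  0.592 -0.045] [ 0.443 -0.254  0.163]
False [-0.345  0.499  0.255] [ 0.443 -0.254  0.252]
28.8667 [0.441 0.069 0.245] [-0.452 -0.101 -0.045] 39.99699532985687 11.766669063002395
```

View pics/e.png

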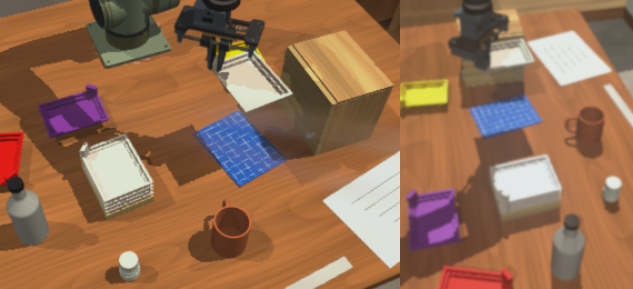

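The tray hangs over the mat at (255,80) in the crop, the stack remains in the holder, and the bystanders and the shut door are unchanged. I'll check the corner positions numerically before handing in.

Run:
```python
from h import *
np.set_printoptions(precision=3,suppress=True)
g=lambda x,y:(110+x*.9,60+y*260/289); k=lambda x,y:(150+(x-400)*210/233,80+y*260/289)
MC=np.array([.5055,.123])
for n,v,px,sd in(("+x+y",(.08,.06),(291,97),(534,54)),("+x-y",(.08,-.06),(243,108),None),("-x+y",(-.08,.06),(251,49),None)):
    E=np.r_[MC,0]+RT.apply([*v,0]);print(n,"expected",E[:2],"seen at z=.241",onz("scene",g(*px),.241)[:2], tri(g(*px),k(*sd)) if sd else "")
    for z in (.225,.255): print("   z",z,onz("scene",g(*px),z)[:2])
```

```text
+x+y expected [0.581 0.189] seen at z=.241 [0.587 0.181] (array([0.597, 0.166, 0.224]), np.float64(0.05003658978684249))
   z 0.225 [0.575 0.192]
   z 0.255 [0.598 0.172]
+x-y expected [0.59  0.069] seen at z=.241 [0.576 0.071] 
   z 0.225 [0.564 0.079]
   z 0.255 [0.587 0.063]
-x+y expected [0.421 0.177] seen at z=.241 [0.417 0.173] 
   z 0.225 [0.402 0.184]
   z 0.255 [0.43  0.164]
```

The seen corners match a level tray within about 15 mm (the side pixel in that check was unreliable), which is within tolerance. Handing in.

```bash
python3 -c "
from rig import workorder
print(workorder.close_job())"
```

```text
the job is handed in; nothing more can be done
None
```

I handed the job in with the door pushed shut against a hard stop, the top tray peeled off ear corner first, and the tray held about level over the mat, underside roughly 21 cm up. In the last pictures the other trays stood in their holder and the mug, jar and flask looked unmoved; the hand-in call returned no verdict.

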